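# Load a stripped handwheel into its kit tray

## Robot

A 6-joint arm with a two-finger parallel gripper is mounted at the origin on a cart in front of the work surface, level with it; the furniture and walls round the work are solid. World frame = base frame: x ahead of the robot, y to its left, z up, the work surface at z = 0. Lengths are in m, angles in rad, forces in N, time in s.
With the tool pointing down it reaches from about 0.3 to 0.825 m from the base axis. Payload 5.4 kg.
Tool frame: the origin (TCP) lies on the centre line of the jaws, within the pads' length; the fingertips stand 25 mm ahead of it and the grasp point (between the pads) lies 6 mm ahead of it; z points along the fingers, y is the line along which they close (so a half turn about z gives the same grasp; the last joint's range is limited). The gripper opens to 92 mm and grips with 3 to 60 N. Pads are 20 mm wide; open, the fingers measure 128 mm over their backs; the gripper's body (75 mm by 189 mm) begins 69 mm behind the grasp point.
Start: joints at [-1.462, 0.158, 1.597, -0, 1.386, -0.21], TCP at [0.18, -0.546, 0.2] pointing down, gripper open.
Joint ranges: [-2.91, 2.91], [-0.94, 2.29], [0.18, 2.7], [-1.29, 4.43], [0.17, 2.64], [-3, 3]. Speed limits (rad/s): [2.57, 2.57, 3.14, 3.14, 3.14, 3.14].

## Interface

Orientations are given as a rotation vector (axis times angle).
In Python, from plant import bot, capture, job gives the robot as it stands.
- The arm moves only by the shell command python3 -m pendant 'ROWS' [FORCE]. ROWS is JSON, a list of rows, each a list of 3 entries, a list of its own where there are three numbers: the shift along the tool's x, y, z in mm, then the turn, a rotation vector about the tool's x, y, z in rad, then the closure, from -1 (fully open) to 1 (shut), so that 0 is half open. A call has 1 to 12 rows; each row is the pose to reach, as a shift and turn from the pose commanded when the call began, along the tool's axes at that moment; what a row does not reach only later rows make up. A row lasts 1/12 s, in which the tool goes at most 41.7 mm and 7.16 degrees, less where a joint would pass 70% of its speed; a pose out of reach is approached as far as the arm can. A call with a gripper value outside its range is refused whole. The fingers move at their own pace and stop on an object; FORCE is the grip in N (left out, the last holds). Time passes only in rows, so rows that repeat a pose let the fingers close. It gives the time, the measured TCP pose, the force, the opening and the grip force at its end, in the units of the state.
- bot.sense(): the state, without advancing time (a new reading comes with each control period).
- capture(name): name is "side" or "top"; returns a dict with "img" (400x640x3 uint8, red, green, blue), "intrinsics" (3x3 intrinsics, pixels), "dist" ([k1, k2, p1, p2, k3] as OpenCV has them; the pictures are not rectified), "R" (3x3) and "t" (3): a world point X has camera coordinates R X + t. Camera axes: x right, y down, z forward; pixel columns grow to the right and rows downward; lengths in m; the calibration is good to about 2 mm. A picture is of the moment at which its call begins. There is no depth.
- job.sign_off(): hands the job in; it is judged then, once.
The state is a dict: "t": time; "joints": joint angles; "joint_vel": joint speeds; "joint_torque": joint torques, N m; "position": TCP position; "tcp_rot": TCP orientation; "contact_force": force on the tool from outside, world axes, zero at the start; "ft_torque": the same for the moment, N m; "width": finger opening in m; "grasp_force": force on a finger pad.
Only numpy, scipy, OpenCV 4.12 (cv2) and the standard library are available. Lean on these libraries where they do the work, as an engineer would, in place of code of your own. Each camera call takes 0.05 s, during which the arm holds its last target. There are 200 camera calls.

## Task

The saw's handwheel has been taken apart; pick its four parts out of the clutter and load them into the kit tray: the chrome wheel flat in the big round recess, the steel washer flat in the yellow insert and the hex nut flat in the blue insert. Only when these three are in, because it would stand in the way of the hand, set the tall black grip upright in the bored grey socket. Leave the wax tin and the sawn off-cut that lie among the parts where they are, and let go of everything.

Things in the scene. Friction and masses are not known exactly. Their poses are not given: they have to be found in the camera images.
- handwheel: Chromed handwheel, 127 mm across, lying flat, about 0.42 kg. Origin at the centre of its underside, z up. Rim and spokes are 15 mm high; its round hub in the middle, 36 mm across, stands up to 26 mm, so that the hub's top 11 mm can be gripped from above, over the spokes, at any yaw.
- washer: Thick round steel washer, 36 mm across and 8 mm high, with a 17 mm hole, lying flat. Origin at the centre of its underside, z up. Grip across its diameter, fingertips close to the surface it lies on.
- nut: Steel hex nut, 14 mm high, 24 mm across the flats (two of which face along its own +y and -y) and 28 mm across the corners (along x), lying flat. Origin at the centre of its underside, z up.
- grip: Black rubber handle grip, round, 31 mm across and 94 mm tall, standing on its end. Origin at the centre of its underside, z up. It stands loose among the parts, nearer than the saw blade; the like black handle of the mitre gauge at the back is not it.
- wheel_seat: Place of the handwheel: pale board, 150 x 195 x 7 mm (x, y, z), with a round recess 138 mm across cut through it. It lies fixed in a shallow plywood kit tray (237 x 212 mm, base 9 mm thick, edging 20 mm high) that is fixed to the table. Origin at the recess's centre on its floor, z up. The row of three inserts lies in the tray along y, at x = +113.5 mm.
- washer_insert: Place of the washer: yellow square insert, fixed in the tray, 62 x 62 x 14 mm, with a round recess 45 mm across and 4 mm deep (its brown cork floor 10 mm above the origin). Origin at the centre of its underside, z up, x and y as the wheel seat's. The three inserts stand side by side, 64 mm centre to centre, in any order.
- nut_insert: Place of the nut: blue square insert, fixed in the tray, 62 x 62 x 14 mm, with a round recess 36 mm across and 5 mm deep (its black floor 9 mm above the origin). Origin at the centre of its underside, z up, x and y as the wheel seat's.
- grip_socket: Place of the grip: grey square block, fixed in the tray, 62 x 62 x 28 mm, with an upright bore 40 mm across and 20 mm deep (floor 8 mm above the origin). Origin at the centre of its underside, z up, x and y as the wheel seat's. It is 14 mm higher than the inserts beside it: there, let the fingers close along x, across the row.
- wax_tin: Bystander: round green wax tin, 71 mm across, 36 mm high, on the table. Origin at the centre of its underside.
- off_cut: Bystander: grey sawn wooden block, 36 x 55 x 36 mm (x, y, z), lying among the parts. Origin at the centre of its underside.
There are look-alikes about, which are no part of the job. Leave any green or pink look-alike of the nut alone.

How it is judged:
By the outcome, as a careful person would: the job done as asked, in the order asked, and still so for the second after the job is handed in, with the robot touching nothing.
It also fails if it takes over 115 s, if anything falls off the work surface, if the arm or the gripper's body presses on something with over 40 N, if the wrist force passes 120 N, or if a joint passes its speed limit or range.

## Working session

There is one attempt and no reset: what is moved stays moved. The work goes in short steps, Python scripts to look and compute and a shell command to move; the robot and the scene stay as the last step left them, time stands still between calls to the robot, and variables do not carry over. Pictures are saved under pics/ and viewed, at most 14 in all, crops included, and the job is handed in when it is done.

```bash
ls; mkdir -p pics; python3 - <<'E'
from plant import bot,capture
import cv2,numpy as np
s=bot.sense();print(s['t'],s['position'],s['tcp_rot'],s['width'],s['contact_force'])
for n in('side','top'):
    c=capture(n);cv2.imwrite(f'pics/{n}0.png',c['img'][:,:,::-1]);print(n,np.round(c['intrinsics'],1).tolist(),np.round(c['dist'],3),np.round(-c['R'].T@c['t'],3),np.round(c['R'],2).tolist())
E
```

```text
pics
0.0 [ 0.18011427 -0.54536693  0.19932253] [-3.09990948e+00 -4.98307908e-01 -1.33256341e-04] 0.0916228392302174 [0.17490783 0.13136574 0.0229616 ]
side [[396.6, 0.0, 316.9], [0.0, 396.6, 193.7], [0.0, 0.0, 1.0]] [0.016 0.    0.    0.    0.   ] [0.273 0.704 0.528] [[-0.93, -0.35, 0.02], [-0.2, 0.48, -0.85], [0.29, -0.8, -0.52]]
top [[445.1, 0.0, 321.6], [0.0, 445.1, 208.1], [0.0, 0.0, 1.0]] [-0.029  0.     0.     0.     0.   ] [ 0.285 -0.024  1.313] [[-0.02, -1.0, -0.01], [-0.98, 0.02, -0.18], [0.18, 0.0, -0.98]]
```

View pics/top0.png

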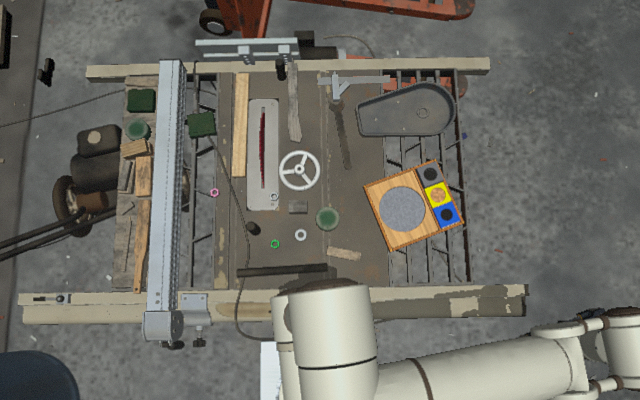

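View pics/side0.png

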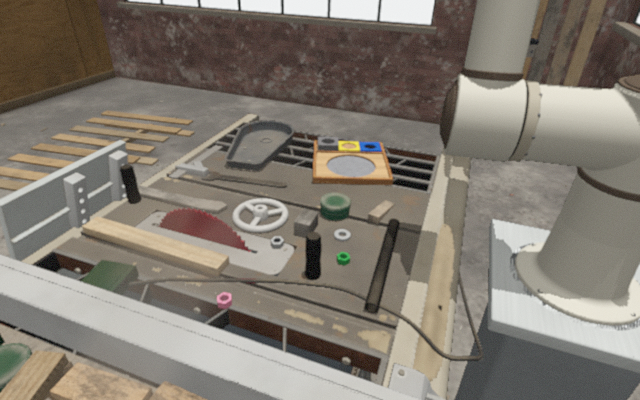

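The top view shows the wheel at (299,170), steel nut (274,197), washer (300,235), grip (252,229), tin (327,218), and off-cut (298,206). In the tray, the recess is at (402,209), with the grey socket (430,174), yellow insert (440,194) and blue insert (447,214). The side view agrees, with the grip at (313,257).

```bash
cat > h.py <<'E'
import cv2,numpy as np
from plant import bot,capture
from scipy.spatial.transform import Rotation as Ro
def ray(c,px,z):
    u=cv2.undistortPoints(np.array(px,float).reshape(-1,1,2),np.array(c['intrinsics']),np.array(c['dist'],float)).reshape(-1,2)
    d=np.c_[u,np.ones(len(u))]@c['R']; o=-c['R'].T@c['t']
    return o+d*((z-o[2])/d[:,2])[:,None]
def proj(c,X):
    p,_=cv2.projectPoints(np.array(X,float).reshape(-1,1,3),cv2.Rodrigues(np.array(c['R']))[0],np.array(c['t'],float),np.array(c['intrinsics']),np.array(c['dist'],float));return p.reshape(-1,2)
def crop(c,x,y,w,h,k,fn):
    cv2.imwrite(fn,cv2.resize(c['img'][y:y+h,x:x+w,::-1],None,fx=k,fy=k,interpolation=cv2.INTER_CUBIC))
def rel(tx,ty,tz,yaw):
    "shift (mm) in tool axes and z turn to reach TCP pos with tool straight down, fingers closing along world angle yaw"
    s=bot.sense();R=Ro.from_rotvec(s['tcp_rot']);best=None
    for k in(0,np.pi):
        a=yaw+k;y=np.array([np.cos(a),np.sin(a),0]);z=np.array([0,0,-1.]);T=Ro.from_matrix(np.c_[np.cross(y,z),y,z])
        v=(R.inv()*T).as_rotvec()
        if best is None or np.linalg.norm(v)<np.linalg.norm(best):best=v
    print('shift',np.round(1000*R.inv().apply(np.array([tx,ty,tz])-s['position']),1),'turn',np.round(best,3),'pos',np.round(s['position'],4),'j6',round(s['joints'][5],2))
E
python3 - <<'E'
from h import *
c=capture('top');crop(c,235,140,110,110,5.4,'pics/a.png');crop(c,355,150,115,110,5.4,'pics/b.png')
for n,p,z in[('wheel',(299,170),.015),('nut',(274,197),.014),('washer',(300,235),.008),('griptop',(252,229),.094),('tin',(327,218),.036),('off',(298,206),.036),('seat',(402,209),.009),('sock',(430,174),.037),('yel',(440,194),.023),('blue',(447,214),.023)]:
    print(n,np.round(ray(c,p,z)[0],3))
E
```

```text
wheel [0.646 0.044 0.015]
nut [0.565 0.12  0.014]
washer [0.45  0.043 0.008]
griptop [0.458 0.172 0.094]
tin [ 0.494 -0.037  0.036]
off [0.532 0.047 0.036]
seat [ 0.522 -0.261  0.009]
sock [ 0.62  -0.345  0.037]
yel [ 0.562 -0.374  0.023]
blue [ 0.502 -0.391  0.023]
```

View pics/a.png

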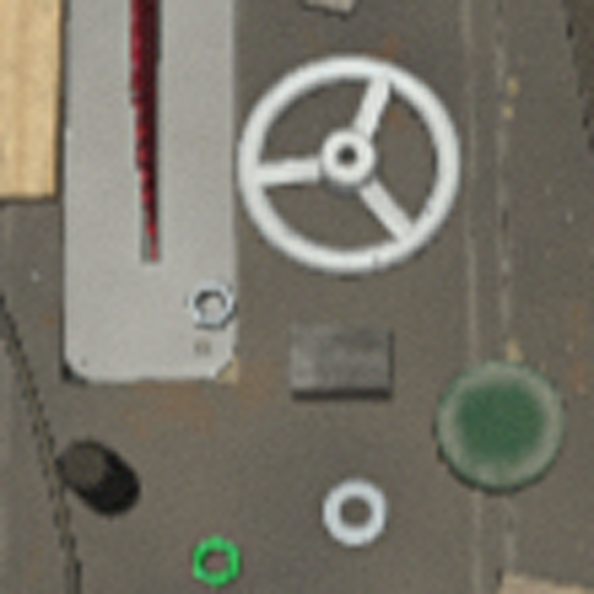

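View pics/b.png

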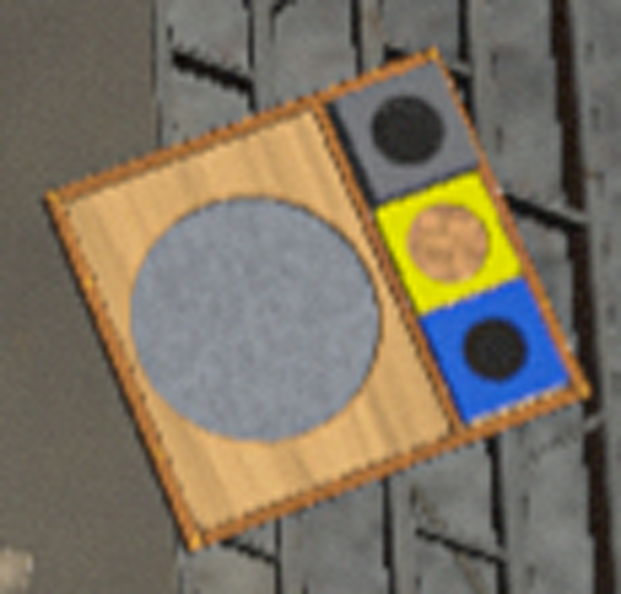

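The crops are sharp enough to read every part to about a pixel. Next I convert these to positions, check them against the known spacings, and overlay the predictions on the side view.

```bash
python3 - <<'E'
from h import *
c=capture('top');d=capture('side')
P={'hub':(347,155,.026,0),'wheelrim':(350,163,.012,0),'nut':(212,304,.014,0),'washer':(355,512,.008,0),'grip':(84,463,.094,0),'tin':(499,425,.036,0),'seat':(256,318,.016,1),'sock':(407,130,.037,1),'yel':(448,243,.023,1),'blue':(495,349,.023,1)}
W={}
im=d['img'][:,:,::-1].copy();k=3
x0,y0,w,h=195,130,210,165
im=cv2.resize(im[y0:y0+h,x0:x0+w],None,fx=k,fy=k,interpolation=cv2.INTER_CUBIC)
def dot(X,col):
    p=(proj(d,[X])[0]-[x0,y0]+.5)*k-.5;cv2.circle(im,tuple(int(round(v)) for v in p),2,col,-1)
for n,(u,v,z,b) in P.items():
    px=((u+.5)/5.4-.5+(355 if b else 235),(v+.5)/5.4-.5+(150 if b else 140))
    W[n]=ray(c,[px],z)[0];print(n,np.round(W[n],4));dot(W[n],(0,0,255))
    r={'washer':.018,'nut':.014,'seat':.069,'grip':.0155,'wheelrim':.0635,'sock':.02,'yel':.0225,'blue':.018}.get(n)
    if r:
        for a in np.arange(0,6.28,.785): dot(W[n]+r*np.array([np.cos(a),np.sin(a),0]),(255,0,255))
    if n=='grip':
        for a in np.arange(0,6.28,.785): dot(W[n]+[r*np.cos(a),r*np.sin(a),-.094],(0,255,255))
cv2.imwrite('pics/s.png',im)
D=lambda a,b:(W[a]-W[b])[:2]
for a,b in[('sock','yel'),('yel','blue'),('yel','seat'),('sock','blue')]:
    v=D(a,b);print(a,b,np.linalg.norm(v).round(4),np.degrees(np.arctan2(v[1],v[0])).round(1))
# sizes
S=lambda u,v,z:ray(c,[((u+.5)/5.4-.5+235,(v+.5)/5.4-.5+140)],z)[0]
E
```

```text
hub [0.6485 0.0439 0.026 ]
wheelrim [0.6478 0.043  0.012 ]
nut [0.5681 0.1201 0.014 ]
washer [0.4515 0.0423 0.008 ]
grip [0.4685 0.1769 0.094 ]
tin [ 0.4936 -0.0371  0.036 ]
seat [ 0.522  -0.2603  0.016 ]
sock [ 0.6214 -0.3449  0.037 ]
yel [ 0.5606 -0.3668  0.023 ]
blue [ 0.501  -0.3886  0.023 ]
sock yel 0.0647 19.9
yel blue 0.0634 20.1
yel seat 0.1133 -70.1
sock blue 0.1281 20.0
```

View pics/s.png

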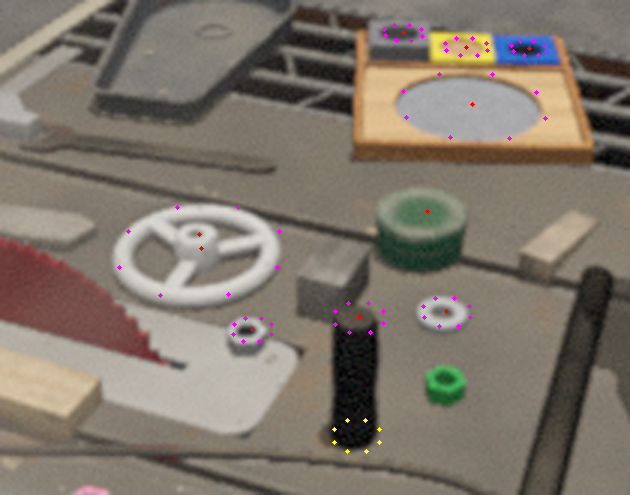

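Spacings come out at 64.7, 63.4 and 113.3 mm against 64, 64 and 113.5, and the tray's row runs at 20°. In the side view the predictions sit about 1.5 px right of the objects, within calibration, so I add about 1 mm in x. Next come the nut's yaw and the first move.

```bash
python3 - <<'E'
from h import *
c=capture('top');d=capture('side')
# nut yaw: radial profile of bright rim in 8x top crop rectified to plane
g=np.mgrid[-25:26,-25:26]*.001
X=np.stack([.5681+g[0],.1201+g[1],np.full(g[0].shape,.014)],-1).reshape(-1,3)
p=proj(c,X).astype(np.float32).reshape(51,51,2)
r=cv2.remap(c['img'][:,:,::-1],p[...,0],p[...,1],cv2.INTER_CUBIC);r=cv2.resize(r,None,fx=8,fy=8,interpolation=cv2.INTER_CUBIC)
p=proj(d,X+[.0015,0,0]).astype(np.float32).reshape(51,51,2)
q=cv2.remap(d['img'][:,:,::-1],p[...,0],p[...,1],cv2.INTER_CUBIC);q=cv2.resize(q,None,fx=8,fy=8,interpolation=cv2.INTER_CUBIC)
cv2.imwrite('pics/nut.png',np.hstack([r,q[:, :392]]))
rel(.649,.0435,.13,np.pi/2)
E
```

```text
shift [ 629.9 -412.7   70.3] turn [-0.    -0.     0.319] pos [ 0.1802 -0.5459  0.2001] j6 -0.21
```

View pics/nut.png

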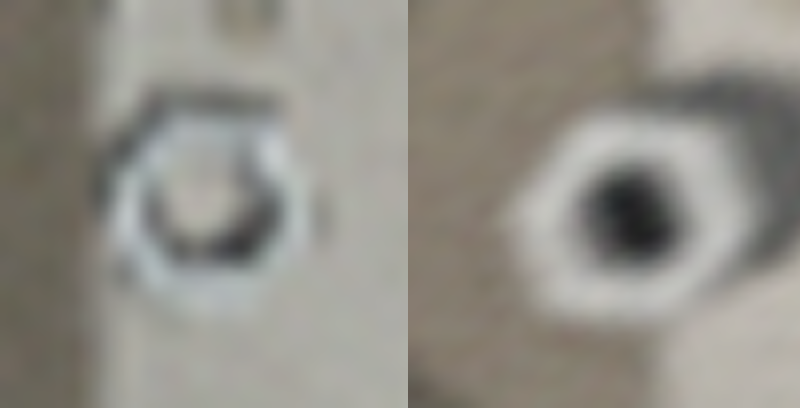

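In these rectified views (columns +y, rows +x), two of the nut's flats face ±x and its corners lie along ±y, within about 3°. I will therefore close along x for the nut. Wheel first.

```bash
python3 -m pendant '[[[160,-105,0],[0,0,0.1],-0.3],[[320,-210,0],[0,0,0.2],-0.3],[[630,-413,30],[0,0,0.319],-0.3],[[630,-413,30],[0,0,0.319],-0.3],[[630,-413,30],[0,0,0.319],-0.3],[[630,-413,30],[0,0,0.319],-0.3],[[630,-413,30],[0,0,0.319],-0.3],[[630,-413,30],[0,0,0.319],-0.3],[[630,-413,30],[0,0,0.319],-0.3],[[630,-413,30],[0,0,0.319],-0.3],[[630,-413,30],[0,0,0.319],-0.3],[[630,-413,30],[0,0,0.319],-0.3]]' 30
python3 - <<'E'
from h import *
rel(.649,.0435,.13,np.pi/2)
d=capture('side');o=-d['R'].T@d['t']
for px in[(190,206),(205,212),(225,225)]:
    q=ray(d,[px],0)[0]-o;print(np.round(o+q*((.152-o[1])/q[1]),3))
E
```

```text
t: 1.35
position: [0.492, -0.1532, 0.1818]
tcp_rot: [3.141, -0.0, 0.001]
contact_force: [-0.1, -2.2, 0.4]
width: 0.0599
grasp_force: 0.0
shift [ 157.  -196.8   51.8] turn [ 0.    -0.001 -0.   ] pos [ 0.492  -0.1532  0.1818] j6 1.03
[0.753 0.152 0.07 ]
[0.718 0.152 0.064]
[0.673 0.152 0.043]
```

```bash
python3 -m pendant '[[[30,-37,10],[0,0,0],-0.3],[[157,-197,70],[0,0,0],-0.3],[[157,-197,70],[0,0,0],-0.3],[[157,-197,70],[0,0,0],-0.3],[[157,-197,70],[0,0,0],-0.3],[[157,-197,70],[0,0,0],-0.3],[[157,-197,100],[0,0,0],-0.3],[[157,-197,115],[0,0,0],-0.3],[[157,-197,115],[0,0,0],-0.3]]'
python3 - <<'E'
from h import *
c=capture('top');d=capture('side')
a=cv2.resize(c['img'][120:220,250:350,::-1],None,fx=4,fy=4,interpolation=cv2.INTER_CUBIC);b=cv2.resize(d['img'][150:250,210:310,::-1],None,fx=4,fy=4,interpolation=cv2.INTER_CUBIC)
cv2.imwrite('pics/w1.png',np.hstack([a,b]))
rel(.649,.0435,.042,np.pi/2)
E
```

```text
t: 2.15
position: [0.6447, 0.0433, 0.0614]
tcp_rot: [-3.141, -0.002, 0.014]
contact_force: [-0.3, -0.7, -0.5]
width: 0.0598
grasp_force: 0.0
shift [ 1.4 -1.8 24.4] turn [-0.     0.001 -0.   ] pos [0.6476 0.0417 0.0664] j6 1.45
```

View pics/w1.png

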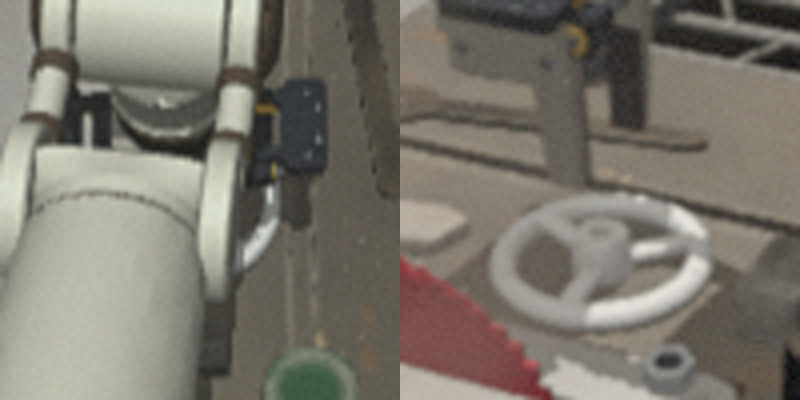

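The side view shows the fingers behind the wheel, with the near fingertip at about (570,180) in the crop and the hub at (605,245). I check this against the projected tip positions.

```bash
python3 - <<'E'
from h import *
d=capture('side');s=bot.sense();p=s['position'];print(p,s['joints'],s['t'])
for dy in(-.048,-.03,.03,.048):
    print(dy,(proj(d,[p+[0,dy,-.025]])[0]-[210,150])*4+[400,0])
print('top hub',(proj(d,[[.649,.0435,.026]])[0]-[210,150])*4+[400,0])
E
```

```text
[0.6486419  0.04130468 0.06789223] [-1.21917787e-01  4.69193158e-01  1.48352923e+00 -5.35253624e-05
  1.18732287e+00  1.44967949e+00] 2.3
-0.048 [642.1231408  162.04066066]
-0.03 [628.18077549 176.91804843]
0.03 [578.35728804 230.07380207]
0.048 [562.31381126 247.18727772]
top hub [603.19096309 229.61392366]
```

```bash
python3 - <<'E'
from h import *
c=capture('top');d=capture('side');s=bot.sense();p=s['position'];print(p,s['t'],s['width'])
R=Ro.from_rotvec(s['tcp_rot']).as_matrix()
def mk(cam,x,y,w,h,k):
    im=cv2.resize(cam['img'][y:y+h,x:x+w,::-1],None,fx=k,fy=k,interpolation=cv2.INTER_CUBIC)
    for L,col in[([[sx*.01,sy*t,.025] for sx in(-1,1) for sy in(-1,1) for t in(.03,.048)],(0,0,255)),([[sx*.0375,sy*.0945,-.063] for sx in(-1,1) for sy in(-1,1)],(0,255,255))]:
        for q in proj(cam,p+np.array(L)@R.T): cv2.circle(im,tuple(int(v) for v in (q-[x,y])*k),3,col,-1)
    return im
cv2.imwrite('pics/w2.png',np.hstack([mk(c,250,120,100,130,4),mk(d,200,130,100,130,4)]))
E
```

```text
[0.64933248 0.04102343 0.06896188] 2.4 0.05996788351709758
```

View pics/w2.png

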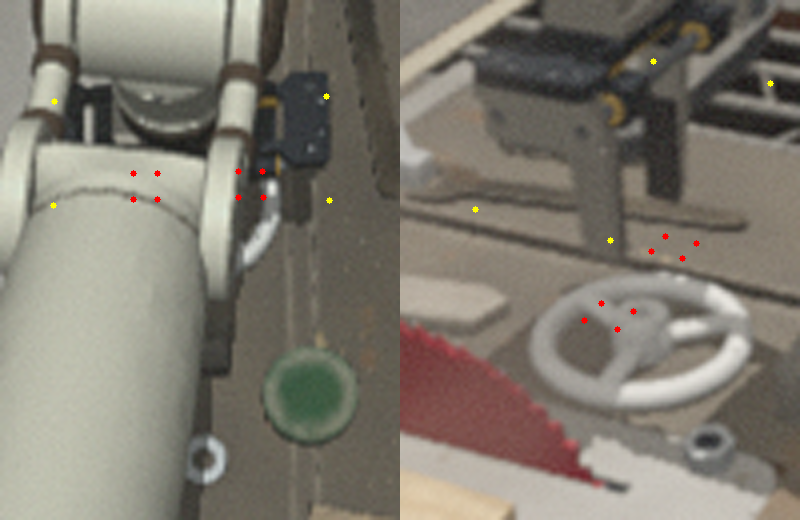

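```bash
python3 - <<'E'
from h import *
d=capture('side');o=-d['R'].T@d['t'];s=bot.sense();print(s['position'],s['tcp_rot'],s['contact_force'],s['t'],s['joints'])
for px,y in[((250,193),.08),((266,181),.002),((196+0,0),.08)][:2]:
    q=ray(d,[px],0)[0]-o;print(np.round(o+q*((y-o[1])/q[1]),3))
E
```

```text
[0.64932376 0.04108748 0.06894078] [ 3.14117257e+00 -1.72966237e-03  5.61886212e-03] [-0.61746462  0.12540292 -0.24113513] 2.45 [-1.22163167e-01  4.67917490e-01  1.48302814e+00  2.42444915e-05
  1.18704560e+00  1.44972541e+00]
[0.652 0.08  0.084]
[0.655 0.002 0.072]
```

The pictured tips sit about 35 mm above where the readout puts them, while x and y agree. I will descend gently and compare again.

```bash
python3 -m pendant '[[[0,-2,8],[0,0,0],-0.3],[[0,-2,16],[0,0,0],-0.3],[[0,-2,23],[0,0,0],-0.3],[[0,-2,26],[0,0,0],-0.3],[[0,-2,26],[0,0,0],-0.3],[[0,-2,26],[0,0,0],-0.3]]'
python3 - <<'E'
from h import *
d=capture('side');s=bot.sense();print(s['position'],s['contact_force'])
crop(d,180,100,130,130,4,'pics/w3.png')
E
```

```text
t: 2.95
position: [0.6477, 0.0439, 0.0401]
tcp_rot: [-3.141, 0.0, 0.002]
contact_force: [-0.1, 1.2, -0.1]
width: 0.0595
grasp_force: 0.0
[0.64809213 0.04383921 0.04063723] [-0.00323711 -0.27798322  0.59271779]
```

View pics/w3.png

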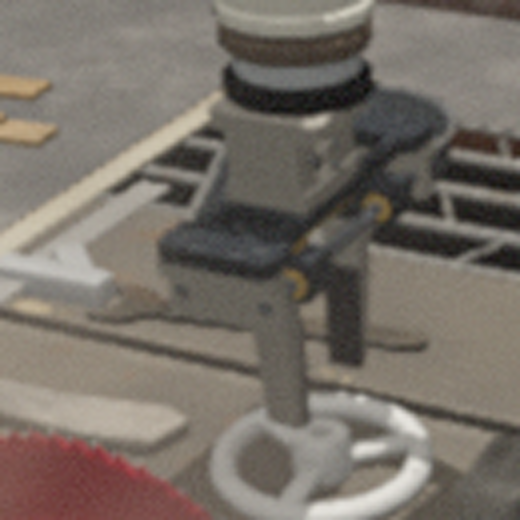

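```bash
python3 -m pendant '[[[0,0,0],[0,0,0],0.2],[[0,0,0],[0,0,0],0.4],[[0,0,0],[0,0,0],0.4],[[0,0,0],[0,0,0],0.4],[[0,0,0],[0,0,0],0.4]]' 15
```

```text
t: 3.42
position: [0.6481, 0.0439, 0.0408]
tcp_rot: [3.142, -0.0, 0.0]
contact_force: [1.1, 0.1, -0.1]
width: 0.0288
grasp_force: 0.0
```

The fingers closed to 28.8 mm without meeting the hub, so the tips really are higher than the readout implies, as the picture showed. I reopen and go down by vision, watching the force.

```bash
python3 -m pendant '[[[0,0,0],[0,0,0],-0.3],[[0,0,0],[0,0,0],-0.3],[[0,0,0],[0,0,0],-0.3],[[0,0,6],[0,0,0],-0.3],[[0,0,12],[0,0,0],-0.3],[[0,0,17],[0,0,0],-0.3],[[0,0,20],[0,0,0],-0.3],[[0,0,20],[0,0,0],-0.3],[[0,0,20],[0,0,0],-0.3]]'
python3 - <<'E'
from h import *
d=capture('side');s=bot.sense();print(s['position'],s['contact_force'],s['width'])
crop(d,210,150,100,100,5,'pics/w4.png')
E
```

```text
t: 4.17
position: [0.6477, 0.0439, 0.0202]
tcp_rot: [-3.141, 0.0, 0.001]
contact_force: [-0.1, -0.6, 0.5]
width: 0.0597
grasp_force: 0.0
[0.64805764 0.04384964 0.02062425] [0.31476678 0.03392993 0.44197257] 0.059705946844095276
```

View pics/w4.png

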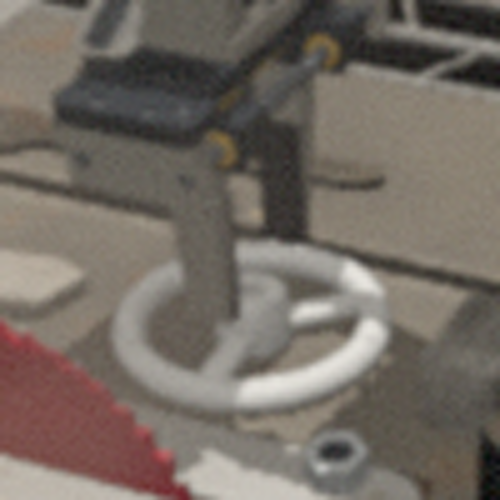

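Near fingertip bottom is at crop (212,322), beside the hub top at (262,283). I triangulate its height.

```bash
python3 - <<'E'
from h import *
d=capture('side');o=-d['R'].T@d['t']
for px,y in[((252.4,214.4),.083),((235/5+210,300/5+150),.074),((265/5+210,285/5+150),.0435),((287/5+210,240/5+150),.0045)]:
    q=ray(d,[px],0)[0]-o;print(np.round(o+q*((y-o[1])/q[1]),3))
E
```

```text
[0.648 0.083 0.032]
[0.641 0.074 0.04 ]
[0.643 0.043 0.029]
[0.652 0.004 0.028]
```

```bash
python3 -m pendant '[[[0,0,3],[0,0,0],-0.3],[[0,0,6],[0,0,0],-0.3],[[0,0,9],[0,0,0],-0.3],[[0,0,9],[0,0,0],-0.3]]'; python3 -m pendant '[[[0,0,0],[0,0,0],0.1],[[0,0,0],[0,0,0],0.3],[[0,0,0],[0,0,0],0.3],[[0,0,0],[0,0,0],0.4],[[0,0,0],[0,0,0],0.4]]' 30
```

```text
t: 4.6
position: [0.6473, 0.044, 0.0107]
tcp_rot: [-3.141, 0.0, 0.002]
contact_force: [0.8, 0.1, 0.0]
width: 0.0599
grasp_force: 0.0
t: 5.02
position: [0.6484, 0.0436, 0.0121]
tcp_rot: [3.141, -0.0, 0.001]
contact_force: [0.3, -0.8, 1.1]
width: 0.029
grasp_force: 1.0
```

Still no hub between the pads. With the fingers over the hub, I probe its top (26 mm) gently to get the true height.

```bash
python3 -m pendant '[[[0,0,1],[0,0,0],0.4],[[0,0,2],[0,0,0],0.4],[[0,0,2],[0,0,0],0.4]]'; python3 -m pendant '[[[0,0,1],[0,0,0],0.4],[[0,0,2],[0,0,0],0.4],[[0,0,2],[0,0,0],0.4]]';
```

```text
t: 5.27
position: [0.6487, 0.0434, 0.012]
tcp_rot: [3.141, -0.0, 0.001]
contact_force: [-5.6, -0.8, 12.7]
width: 0.028
grasp_force: 6.1
t: 5.52
position: [0.6488, 0.0434, 0.0119]
tcp_rot: [3.14, 0.0, 0.001]
contact_force: [-10.3, -1.5, 23.4]
width: 0.0277
grasp_force: 11.4
```

Contact on the hub top occurs at a reading of z = 0.012, so fingertip height is the reading + 14 mm. I lift, open, and come down over the hub.

```bash
python3 -m pendant '[[[0,0,-6],[0,0,0],0.4],[[0,0,-8],[0,0,0],-0.2],[[0,0,-8],[0,0,0],-0.3],[[0,0,-8],[0,0,0],-0.3],[[0,0,-8],[0,0,0],-0.3]]' 40;  python3 -c "
from h import *
rel(.6485,.0435,.003,np.pi/2)"
```

```text
t: 5.93
position: [0.6475, 0.044, 0.0149]
tcp_rot: [-3.141, 0.0, 0.002]
contact_force: [0.1, 0.3, 0.4]
width: 0.0519
grasp_force: 0.0
shift [ 1.   0.5 11.9] turn [-0.     0.001 -0.   ] pos [0.6475 0.044  0.0149] j6 1.45
```

```bash
python3 -m pendant '[[[0,0,0],[0,0,0],-0.3],[[0,0,4],[0,0,0],-0.3],[[0,0,8],[0,0,0],-0.3],[[0,0,12],[0,0,0],-0.3],[[0,0,13],[0,0,0],-0.3],[[0,0,13],[0,0,0],-0.3]]';python3 -m pendant '[[[0,0,0],[0,0,0],0.2],[[0,0,0],[0,0,0],0.8],[[0,0,0],[0,0,0],1],[[0,0,0],[0,0,0],1],[[0,0,0],[0,0,0],1],[[0,0,0],[0,0,0],1]]' 40
```

```text
t: 6.43
position: [0.6474, 0.0439, 0.0017]
tcp_rot: [-3.141, 0.0, 0.002]
contact_force: [-0.1, -0.0, 0.1]
width: 0.0594
grasp_force: 0.0
t: 6.93
position: [0.6483, 0.0435, 0.003]
tcp_rot: [3.141, -0.0, 0.001]
contact_force: [0.2, -2.2, 1.9]
width: 0.0344
grasp_force: 40.0
```

Hub gripped, width 34.4 mm at 40 N. Lift and carry it above the seat.

```bash
python3 -m pendant '[[[0,0,-10],[0,0,0],1],[[0,0,-30],[0,0,0],1],[[0,0,-60],[0,0,0],1],[[-10,25,-85],[0,0,0],1],[[-25,60,-90],[0,0,0],1],[[-40,97,-90],[0,0,0],1],[[-55,134,-90],[0,0,0],1],[[-70,171,-90],[0,0,0],1],[[-85,208,-90],[0,0,0],1],[[-100,244,-90],[0,0,0],1],[[-113,276,-90],[0,0,0],1],[[-121,294,-90],[0,0,0],1]]'; python3 -m pendant '[[[-4,8,10],[0,0,0],1],[[-5,10,30],[0,0,0],1],[[-5,10,40],[0,0,0],1],[[-5,10,40],[0,0,0],1],[[-5,10,40],[0,0,0],1]]'
python3 - <<'E'
from h import *
s=bot.sense();print(s['width'],s['grasp_force'],s['contact_force'])
rel(.523,-.260,.012,np.pi/2)
c=capture('top');d=capture('side')
a=cv2.resize(c['img'][140:250,350:475,::-1],None,fx=3.2,fy=3.2);b=cv2.resize(d['img'][110:220,270:395,::-1],None,fx=3.2,fy=3.2)
cv2.imwrite('pics/p1.png',np.hstack([a,b]))
E
```

```text
t: 7.93
position: [0.5248, -0.2529, 0.0924]
tcp_rot: [3.142, -0.004, -0.002]
contact_force: [0.5, -0.4, -5.2]
width: 0.0346
grasp_force: 40.0
t: 8.35
position: [0.5213, -0.2583, 0.0513]
tcp_rot: [-3.139, -0.001, 0.004]
contact_force: [0.9, -1.2, -4.9]
width: 0.0344
grasp_force: 40.0
0.03442064652214165 39.99806463718414 [ 0.87755163 -1.19504095 -4.87361985]
shift [ 1.8  1.8 39.3] turn [-0.003  0.002  0.001] pos [ 0.5213 -0.2583  0.0513] j6 0.9
```

View pics/p1.png

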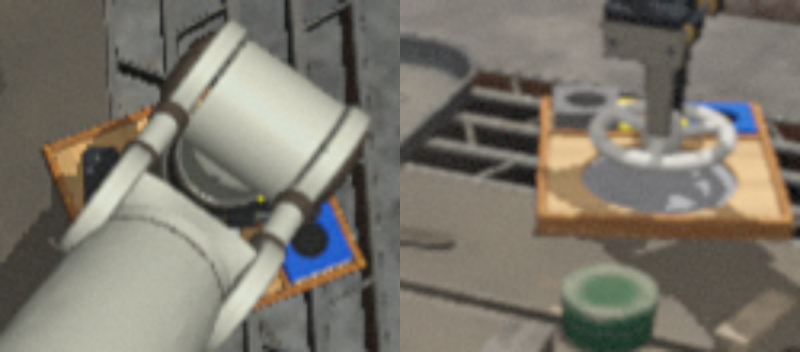

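The wheel hangs over the recess, spanning side-crop columns 590–737 against 583–738 for the recess. I check the rows by projection.

```bash
python3 - <<'E'
from h import *
d=capture('side')
def box(x,y,z,r):
    a=np.linspace(0,6.28,90);P=np.concatenate([np.c_[x+r*np.cos(a),y+r*np.sin(a),np.full(90,zz)] for zz in z])
    q=(proj(d,P)-[270,110])*3.2;return np.round([q[:,0].min()+400,q[:,0].max()+400,q[:,1].min(),q[:,1].max()],1)
print('wheel pred',box(.5213,-.2583,[.0483,.0633],.0635),'recess pred',box(.522,-.2603,[.016],.069))
im=d['img'].astype(int);hsv=cv2.cvtColor(d['img'],cv2.COLOR_RGB2HSV)
wood=((hsv[...,1]>70)&(hsv[...,2]>120)).astype(np.uint8)
for u in (330,335,340,345,350,355,360): # bottom edge of recess / columns
    col=wood[150:190,u]; print(u,''.join(map(str,col)))
E
```

```text
wheel pred [591.7 741.3  95.8 176.2] recess pred [584.1 742.1 139.7 212.7]
330 0000011111000000000001111111000000000000
335 0110000000000000000000001111000000000000
340 1111110000000000000000000111000000000000
345 0000110000000000000000000011000000000000
350 0000000000000000000000000001100000000000
355 0000000000000000000000000001110000000000
360 0001111000000000000000000011110000000000
```

```bash
python3 -m pendant '[[[1,0,8],[0,0,0],1],[[1,0,17],[0,0,0],1],[[1,0,25],[0,0,0],1],[[1,0,31],[0,0,0],1],[[1,0,35],[0,0,0],1],[[1,0,37],[0,0,0],1],[[1,0,37],[0,0,0],1]]'
```

```text
t: 9.08
position: [0.5225, -0.2598, 0.0149]
tcp_rot: [-3.141, 0.0, 0.002]
contact_force: [0.6, -0.5, -4.9]
width: 0.0344
grasp_force: 40.0
```

No contact with the underside about 4 mm below the board's top, so the wheel is in the recess. Set it down and release.

```bash
python3 -m pendant '[[[0,1,1],[0,0,0],1],[[0,1,2],[0,0,0],1],[[0,1,3],[0,0,0],1],[[0,1,3],[0,0,0],1]]'; python3 -m pendant '[[[0,0,0],[0,0,0],0.2],[[0,0,0],[0,0,0],-0.2],[[0,0,0],[0,0,0],-0.3],[[0,0,-20],[0,0,0],-0.3],[[0,0,-60],[0,0,0],-0.3],[[0,0,-100],[0,0,0],-0.3],[[0,0,-100],[0,0,0],-0.3]]' 30
python3 - <<'E'
from h import *
rel(.452,.0425,.10,0)
d=capture('side');crop(d,270,110,125,110,3.2,'pics/p2.png')
E
```

```text
t: 9.42
position: [0.523, -0.2612, 0.0127]
tcp_rot: [3.142, -0.001, 0.0]
contact_force: [-0.2, 0.1, -5.3]
width: 0.0344
grasp_force: 40.0
t: 10.0
position: [0.5282, -0.2651, 0.1228]
tcp_rot: [3.131, -0.0, 0.021]
contact_force: [1.5, -0.9, 1.1]
width: 0.0596
grasp_force: 0.0
shift [ -76.5 -307.8   18.5] turn [-0.002 -0.019  1.571] pos [ 0.5282 -0.2651  0.1228] j6 0.9
```

Wheel is released. Now the washer, closing along x with the turn negative to stay within joint 6's range.

```bash
python3 -m pendant '[[[-6,-25,0],[0,0,-0.12],0],[[-12,-55,0],[0,0,-0.24],0],[[-20,-90,0],[0,0,-0.36],0],[[-28,-125,0],[0,0,-0.48],0],[[-36,-160,0],[0,0,-0.6],0],[[-44,-195,0],[0,0,-0.72],0],[[-52,-228,0],[0,0,-0.84],0],[[-60,-260,0],[0,0,-0.96],0],[[-65,-280,0],[0,0,-1.08],0],[[-69,-296,0],[0,0,-1.2],0],[[-70,-303,0],[0,0,-1.32],0],[[-70,-303,0],[0,0,-1.44],0]]' 30;  python3 -m pendant '[[[0,0,0],[0,0,-0.131],-0.3],[[0,0,20],[0,0,-0.131],-0.3],[[0,0,40],[0,0,-0.131],-0.3],[[0,0,50],[0,0,-0.131],-0.3],[[0,0,50],[0,0,-0.131],-0.3],[[0,0,50],[0,0,-0.131],-0.3]]'
python3 - <<'E'
from h import *
rel(.452,.0425,-.010,0)
d=capture('side');a=cv2.resize(d['img'][150:270,270:390,::-1],None,fx=3.3,fy=3.3);b=cv2.resize(d['img'][110:230,270:390,::-1],None,fx=3.3,fy=3.3);cv2.imwrite('pics/q1.png',np.hstack([a,b]))
p=bot.sense()['position']
for sx in(-.039,.039): print((proj(d,[p+[sx,0,.014]])[0]-[270,150])*3.3)
E
```

```text
t: 11.05
position: [0.452, 0.0436, 0.1119]
tcp_rot: [-2.353, -2.08, 0.001]
contact_force: [0.9, -0.0, -0.3]
width: 0.0459
grasp_force: 0.0
t: 11.55
position: [0.4525, 0.042, 0.0622]
tcp_rot: [-2.221, -2.22, 0.001]
contact_force: [0.0, 0.4, 0.1]
width: 0.0598
grasp_force: 0.0
shift [ 0.5 -0.3 72.2] turn [-0.002 -0.    -0.   ] pos [0.4525 0.042  0.0622] j6 -0.17
[306.35492529 199.54935726]
[187.19644175 173.23745357]
```

View pics/q1.png

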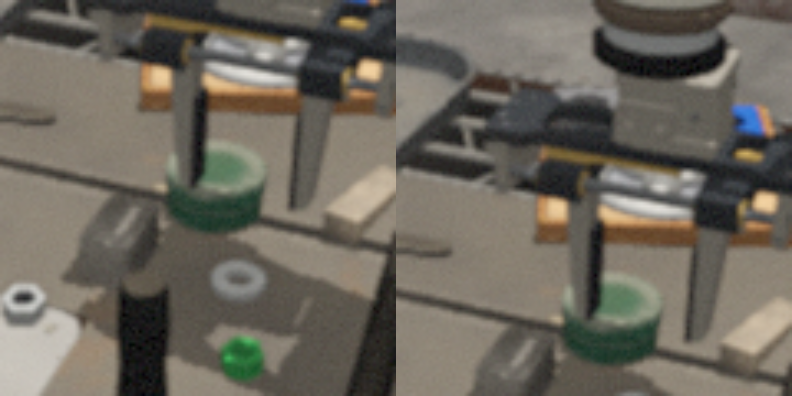

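The tips straddle the washer: the tip midpoint projects to column about 243 on the ground, and the washer is at (238,278). Descend and close.

```bash
python3 -m pendant '[[[0,0,20],[0,0,0],-0.3],[[0,0,45],[0,0,0],-0.3],[[0,0,60],[0,0,0],-0.3],[[0,0,66],[0,0,0],-0.3],[[0,0,69],[0,0,0],-0.3],[[0,0,71],[0,0,0],-0.3],[[0,0,72],[0,0,0],-0.3],[[0,0,72],[0,0,0],-0.3]]';python3 -m pendant '[[[0,0,0],[0,0,0],0],[[0,0,0],[0,0,0],0.2],[[0,0,0],[0,0,0],1],[[0,0,0],[0,0,0],1],[[0,0,0],[0,0,0],1],[[0,0,0],[0,0,0],1]]' 20
```

```text
t: 12.27
position: [0.454, 0.0417, -0.0084]
tcp_rot: [2.22, 2.22, 0.002]
contact_force: [0.2, 0.4, 0.7]
width: 0.0596
grasp_force: 0.0
t: 12.77
position: [0.4532, 0.0419, -0.0091]
tcp_rot: [2.221, 2.221, 0.0]
contact_force: [-0.2, 0.1, 2.5]
width: 0.0339
grasp_force: 20.0
```

Washer gripped at 20 N with the tips about 5 mm up. Lift it, carry it to the yellow insert, and turn +1.22 so the fingers close across the row.

```bash
python3 -m pendant '[[[0,0,-10],[0,0,0],1],[[0,0,-40],[0,0,0],1],[[-10,3,-75],[0,0,0.1],1],[[-40,11,-90],[0,0,0.2],1],[[-75,20,-90],[0,0,0.32],1],[[-113,30,-90],[0,0,0.44],1],[[-151,40,-90],[0,0,0.56],1],[[-189,50,-90],[0,0,0.68],1],[[-227,60,-90],[0,0,0.8],1],[[-265,71,-90],[0,0,0.92],1],[[-303,81,-90],[0,0,1.04],1],[[-335,89,-90],[0,0,1.14],1]]' 30;python3 -c "
from h import *
rel(.562,-.367,.045,np.radians(-70))"
```

```text
t: 13.77
position: [0.5423, -0.2958, 0.0813]
tcp_rot: [3.071, 0.661, 0.001]
contact_force: [0.4, 0.4, -1.7]
width: 0.0335
grasp_force: 30.0
shift [-11.3  72.9  36.3] turn [ 0.001 -0.     0.075] pos [ 0.5423 -0.2958  0.0813] j6 0.45
```

```bash
python3 -m pendant '[[[-4,25,5],[0,0,0.075],1],[[-8,50,18],[0,0,0.075],1],[[-11,66,30],[0,0,0.075],1],[[-11,74,36],[0,0,0.075],1],[[-11,74,36],[0,0,0.075],1],[[-11,74,36],[0,0,0.075],1]]';python3 - <<'E'
from h import *
rel(.562,-.367,.010,np.radians(-70))
p=bot.sense()['position']
d=capture('side');x0,y0=310,110
im=cv2.resize(d['img'][y0:y0+80,x0:x0+90,::-1],None,fx=6,fy=6,interpolation=cv2.INTER_CUBIC)
W=np.array([p[0],p[1],p[2]+.009])  # washer underside centre, believed
a=np.linspace(0,6.28,24)
for z,col in((W[2]+.008,(255,0,255)),(.027,(0,0,255))):
    for q in proj(d,np.c_[W[0]+.018*np.cos(a),W[1]+.018*np.sin(a),0*a+z]): cv2.circle(im,tuple(int(v) for v in (q-[x0,y0])*6),1,col,-1)
cv2.imwrite('pics/y1.png',im)
E
```

```text
t: 14.27
position: [0.5627, -0.3641, 0.0446]
tcp_rot: [-3.091, -0.556, 0.001]
contact_force: [1.2, -0.0, -0.3]
width: 0.0333
grasp_force: 30.0
shift [-1.7  2.5 34.6] turn [-0.001  0.     0.007] pos [ 0.5627 -0.3641  0.0446] j6 0.46
```

View pics/y1.png

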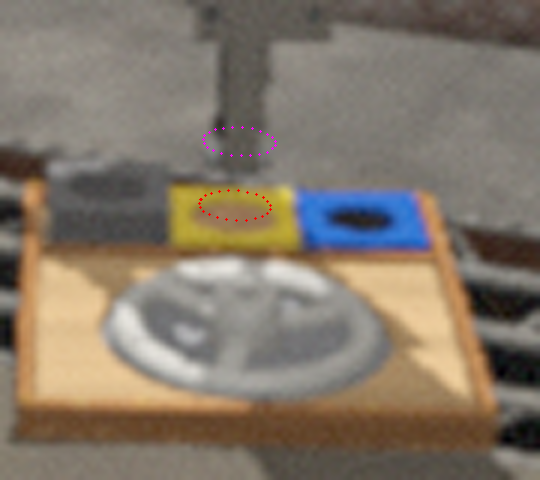

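The wheel lies flat in its recess. The near finger hides the washer, with its tip at (243,170) where it should be. The yellow recess is seen at (235,214), within 2 mm of the predicted landing, so lower it.

```bash
python3 -m pendant '[[[-1,1,10],[0,0,0],1],[[-1,1,20],[0,0,0],1],[[-1,1,26],[0,0,0],1],[[-1,1,29],[0,0,0],1],[[-1,1,31],[0,0,0],1],[[-1,1,33],[0,0,0],1],[[-1,1,33],[0,0,0],1]]';python3 -c "
from h import *
rel(.562,-.3657,.010,np.radians(-70));print(bot.sense()['contact_force'])"
```

```text
t: 14.9
position: [0.5623, -0.3661, 0.0114]
tcp_rot: [-3.092, -0.556, 0.0]
contact_force: [0.5, -0.0, -0.2]
width: 0.0334
grasp_force: 30.0
shift [-0.1 -0.5  1.4] turn [-0.     0.     0.007] pos [ 0.5623 -0.3661  0.0114] j6 0.46
[ 0.5323872  -0.03097665 -0.23782644]
```

```bash
python3 -m pendant '[[[0,0,0.5],[0,0,0],1],[[0,0,0.5],[0,0,0],0.2],[[0,0,0.5],[0,0,0],0.04],[[0,0,0.5],[0,0,0],0.04],[[0,0,-10],[0,0,0],0.04],[[0,0,-50],[0,0,0],0.04],[[0,0,-90],[0,0,0],0.04],[[0,0,-105],[0,0,0],0.04],[[0,0,-105],[0,0,0],0.04]]';python3 - <<'E'
from h import *
d=capture('side');x0,y0=310,110
im=cv2.resize(d['img'][y0:y0+80,x0:x0+90,::-1],None,fx=6,fy=6,interpolation=cv2.INTER_CUBIC)
cv2.imwrite('pics/y2.png',im)
hsv=cv2.cvtColor(d['img'],cv2.COLOR_RGB2HSV)[y0+26:y0+44,x0+26:x0+54]
for r in hsv[...,1]:print(' '.join('%3d'%v for v in r))
rel(.5695,.120,.10,np.radians(3))
E
```

```text
t: 15.65
position: [0.5655, -0.3691, 0.1245]
tcp_rot: [3.082, 0.554, 0.011]
contact_force: [0.6, -0.8, -0.3]
width: 0.0438
grasp_force: 0.0
 18  26  21  20  17  19  19  15  11  13  19  19  21  22  21  26  17  30  21  22  16  22  21  20  18  20  20  18
 14  15  19  23  18  22  21  22  20  21  24  17  26  25  16  24  18  28  25  22  21  24  23  23  31  30  20  16
  5   8  12  13  17  23  23  22  17  23  22  25  28  23  25  24  26  22  22  19  23  17  19  21  24  26  21  21
  6  14   6  17  19  14   5  15  11  19  12  13  14  12  18  13  18  14  19  14  17  16  15  23  26  25  22  22
 11  17  72 128 128 119 115  98  75  57  61  57  53  41  38  34  31  38  49  46  47  40  28   8  17  29  33  32
  8  40 119 169 186 170 169 175 171 159 162 141 133 119 109 104 106 121 135 125 118 115  66  36  69  46  37  47
 10  34 132 164 172 184 175 174 164 134 119 114 108  89  98 122 128 148 164 162 154 151 103  60 148 158 148 149
  6  30 117 168 173 174 180 140  84  51  40  37  38  29  30  48  58  91 147 167 166 165 116  48 170 192 185 192
  5  21 112 162 180 183 151  98  22   4   2  11  11  12   2   6 
[... 462 characters left out ...]
6 176 176 181  67 125 191 190 190
  4  32 122 169 184 175 172 183 179 174 157 160 148 153 153 152 161 167 169 179 176 178 179  88 112 187 200 192
 56  58 125 159 180 176 176 174 174 173 172 175 172 173 183 174 188 166 179 179 186 177 186 111  71 164 176 161
124 135 154 153 155 158 160 169 162 156 167 174 160 176 171 172 165 153 164 167 166 168 172 139  38  71  55  58
126 124 129 124 138 125 122  95  93  87  81  86 103 106 107 102 101 110 120 130 139 146 159 142 121 100 106 112
113 114  99  85  72  57  47  38  35  30  23  26  29  31  33  30  30  44  49  40  42  55  81 105 123 126 122 119
shift [ 175.  -455.5   18.6] turn [ 7.000e-03  1.000e-03 -1.267e+00] pos [ 0.5641 -0.3678  0.1208] j6 0.46
```

The low-saturation ellipse centred in the yellow area shows the washer flat in its insert. Next, the nut.

```bash
python3 -m pendant '[[[10,-26,0],[0,0,-0.12],0.04],[[24,-60,0],[0,0,-0.24],0.04],[[39,-98,0],[0,0,-0.36],0.04],[[53,-136,0],[0,0,-0.48],0.04],[[67,-174,0],[0,0,-0.6],0.04],[[82,-212,0],[0,0,-0.72],0.04],[[96,-250,0],[0,0,-0.84],0.04],[[110,-288,0],[0,0,-0.96],0.04],[[124,-325,0],[0,0,-1.08],0.04],[[138,-362,0],[0,0,-1.18],0.04],[[152,-398,0],[0,0,-1.267],0.04],[[166,-432,0],[0,0,-1.267],0.04]]';python3 -c "
from h import *
rel(.5695,.120,.06,np.radians(3))"
```

```text
t: 16.7
position: [0.5656, 0.0987, 0.115]
tcp_rot: [-2.157, -2.281, 0.003]
contact_force: [0.5, 0.5, 0.1]
width: 0.0446
grasp_force: 0.0
shift [21.   5.3 54.9] turn [-0.003 -0.     0.004] pos [0.5656 0.0987 0.115 ] j6 -0.09
```

```bash
python3 -m pendant '[[[10,3,15],[0,0,0],0.04],[[20,5,45],[0,0,0],0.04],[[21,5,75],[0,0,0],0.04],[[21,5,95],[0,0,0],0.04],[[21,5,107],[0,0,0],0.04],[[21,5,114],[0,0,0],0.04],[[21,5,118],[0,0,0],0.04],[[21,5,121],[0,0,0],0.04],[[21,5,121],[0,0,0],0.04]]';python3 -m pendant '[[[0,0,0],[0,0,0],0.3],[[0,0,0],[0,0,0],0.6],[[0,0,0],[0,0,0],1],[[0,0,0],[0,0,0],1],[[0,0,0],[0,0,0],1],[[0,0,0],[0,0,0],1]]' 20
```

```text
t: 17.45
position: [0.5719, 0.1176, -0.0038]
tcp_rot: [2.163, 2.278, 0.001]
contact_force: [-1.1, -0.4, 0.7]
width: 0.0443
grasp_force: 0.0
t: 17.95
position: [0.5721, 0.1177, -0.0036]
tcp_rot: [2.162, 2.278, 0.001]
contact_force: [-0.6, -0.7, 2.9]
width: 0.0232
grasp_force: 20.0
```

The nut is gripped across its flats at 23.2 mm, but only by its top 4 mm and about 2 mm off centre. Regrip lower.

```bash
python3 -m pendant '[[[0,0,0],[0,0,0],0.2],[[0,0,0],[0,0,0],0.2],[[2,0,1],[0,0,0],0.2],[[2,0,3],[0,0,0],0.2],[[2,0,4],[0,0,0],0.2],[[2,0,4],[0,0,0],0.2],[[2,0,4],[0,0,0],0.6],[[2,0,4],[0,0,0],1],[[2,0,4],[0,0,0],1],[[2,0,4],[0,0,0],1],[[2,0,4],[0,0,0],1]]' 20;python3 -c "
from h import *
rel(.5025,-.389,.10,np.radians(-70))"
```

```text
t: 18.87
position: [0.5713, 0.1198, -0.0083]
tcp_rot: [2.163, 2.278, 0.0]
contact_force: [0.2, -0.9, 0.3]
width: 0.0245
grasp_force: 20.0
shift [-504.5  -95.1 -108.3] turn [ 0.    -0.     1.274] pos [ 0.5713  0.1198 -0.0083] j6 -0.05
```

```bash
python3 -m pendant '[[[0,0,-10],[0,0,0],1],[[0,0,-40],[0,0,0],1],[[-12,-2,-75],[0,0,0.1],1],[[-45,-8,-95],[0,0,0.21],1],[[-85,-16,-95],[0,0,0.33],1],[[-125,-24,-95],[0,0,0.45],1],[[-165,-31,-95],[0,0,0.57],1],[[-205,-39,-95],[0,0,0.69],1],[[-245,-46,-95],[0,0,0.81],1],[[-285,-54,-95],[0,0,0.93],1],[[-325,-61,-95],[0,0,1.05],1],[[-365,-69,-95],[0,0,1.16],1]]' 30;python3 -c "
from h import *
rel(.5025,-.388,.06,np.radians(-70))"
```

```text
t: 19.87
position: [0.5209, -0.2504, 0.0877]
tcp_rot: [3.059, 0.711, 0.001]
contact_force: [0.8, 0.1, -0.5]
width: 0.0238
grasp_force: 30.0
shift [-77.3 115.4  27.8] turn [ 0.001 -0.001  0.108] pos [ 0.5209 -0.2504  0.0877] j6 0.46
```

```bash
python3 -m pendant '[[[-20,30,0],[0,0,0.108],1],[[-42,62,0],[0,0,0.108],1],[[-62,93,10],[0,0,0.108],1],[[-73,109,25],[0,0,0.108],1],[[-77,115,40],[0,0,0.108],1],[[-77,115,45],[0,0,0.108],1],[[-77,115,45],[0,0,0.108],1]]';python3 - <<'E'
from h import *
rel(.5025,-.388,.011,np.radians(-70))
p=bot.sense()['position']
d=capture('side');x0,y0=310,110
im=cv2.resize(d['img'][y0:y0+80,x0:x0+90,::-1],None,fx=6,fy=6,interpolation=cv2.INTER_CUBIC)
R=Ro.from_rotvec(bot.sense()['tcp_rot']).as_matrix()
for L in [(sx*.01,t,-.014) for sx in(-1,1) for t in (.012,.030,-.012,-.03)]:
    q=proj(d,[p+R@np.array(L)])[0];cv2.circle(im,tuple(int(v) for v in (q-[x0,y0])*6),2,(0,0,255),-1)
cv2.imwrite('pics/n1.png',im)
E
```

```text
t: 20.45
position: [0.5027, -0.3846, 0.0403]
tcp_rot: [-3.089, -0.553, 0.003]
contact_force: [-0.0, 0.3, -1.2]
width: 0.0241
grasp_force: 30.0
shift [-1.3  3.3 29.3] turn [-0.003  0.001  0.005] pos [ 0.5027 -0.3846  0.0403] j6 0.37
```

View pics/n1.png

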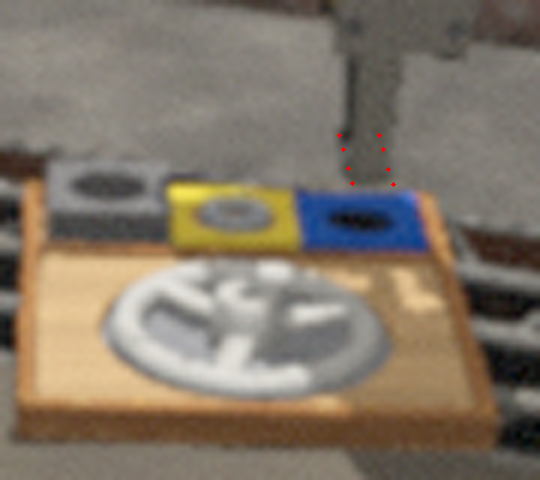

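The wheel and washer are seated. The tip marks match the picture at (352–394,184), and the blue recess is at (363,219), so the aim is good. Lower the nut.

```bash
python3 -m pendant '[[[-1,3,8],[0,0,0],1],[[-1,3,16],[0,0,0],1],[[-1,3,21],[0,0,0],1],[[-1,3,24],[0,0,0],1],[[-1,3,27],[0,0,0],1],[[-1,3,28],[0,0,0],1],[[-1,3,28],[0,0,0],1]]';python3 -c "
from h import *
rel(.503,-.388,.0105,np.radians(-70));print(bot.sense()['contact_force'])"
```

```text
t: 21.08
position: [0.5038, -0.3885, 0.0134]
tcp_rot: [-3.092, -0.555, 0.0]
contact_force: [-0.1, -0.2, 0.5]
width: 0.0242
grasp_force: 30.0
shift [-0.6 -0.8  2.9] turn [-0.     0.     0.006] pos [ 0.5038 -0.3885  0.0134] j6 0.37
[-0.05863666 -0.20380446  0.46438094]
```

```bash
python3 -m pendant '[[[-0.6,-0.8,1],[0,0,0],1],[[-0.6,-0.8,2],[0,0,0],1],[[-0.6,-0.8,2.5],[0,0,0],1],[[-0.6,-0.8,2.5],[0,0,0],1]]';python3 -m pendant '[[[0,0,0],[0,0,0],0.4],[[0,0,0],[0,0,0],0.25],[[0,0,0],[0,0,0],0.25],[[0,0,-10],[0,0,0],0.25],[[0,0,-50],[0,0,0],0.25],[[0,0,-90],[0,0,0],0.1],[[0,0,-125],[0,0,0],0.04],[[0,0,-130],[0,0,0],0],[[0,0,-130],[0,0,0],-0.1]]';python3 - <<'E'
from h import *
d=capture('side');hsv=cv2.cvtColor(d['img'],cv2.COLOR_RGB2HSV)
for k in (1,2):
  print('SV'[k-1])
  for r in hsv[140:154,358:384,k]:print(' '.join('%3d'%v for v in r))
for z in(.018,.023,.032):print(z,proj(d,[[.5035,-.388,z]])[0])
rel(.470,.1765,.14,0)
E
```

```text
t: 21.42
position: [0.503, -0.3882, 0.0112]
tcp_rot: [-3.092, -0.554, 0.0]
contact_force: [0.1, 0.2, -0.8]
width: 0.024
grasp_force: 30.0
t: 22.17
position: [0.5049, -0.3903, 0.1462]
tcp_rot: [3.085, 0.553, 0.007]
contact_force: [-0.9, -0.4, -0.7]
width: 0.0499
grasp_force: 0.0
S
 28  16  25  27  29  29  26  33  28  22  27  22  16  25  25  31  36  31  30  33  29  24  16  16  22  24
 59  20  34   5  11  12   5   6   9  14  20  21  20  15  13  11  28  36  40  46  22  36  53  41  20  20
117  53 153 123 113 124 119  89  55   8   6  17   8  10  31  67 127 143 146 147 100  44 107 118  63  27
132  44 169 199 189 189 171 112  40   9   5   6   9  18  15  50 128 179 193 192 153  75 106 125  94  35
138  34 174 192 183 221 188  86  18   9  13   6   9   3  14   9  91 175 197 194 185  97  83 131 101  41
149  14 154 212 192 198 189  81  10  10  12  14  14  10   7   7  74 171 198 191 197 127  67 132 118  70
159  64 125 202 218 200 159  52  13  19  15  14  16  12  12  14  44 166 215 192 196 163  68 111 133 104
168  89  98 209 197 192 190 120  46  17  10   7   7   5   3   8  59 166 190 186 193 185  91
[... 1603 characters left out ...]
139 139 135 131 133 129 134 136 136 135 139 136 145 158 173 179 151 186 192
154 140 102 115 125 125 118 127 121 127 124 124 128 132 132 133 129 129 124 126 128 147 166 144 176 196
134 116  93  92  96  94  96  94  86  90 103 103 105 102 104 109 101 105 100 110 109 115 129 124 171 186
117 111 102 101 103 105 105 104 102 103 104 106 106 107 110 119 115 115 115 112 110 117 138 161 175 185
144 139 137 132 131 128 129 132 128 126 129 128 123 122 131 138 137 129 123 124 125 122 136 152 152 174
0.018 [369.90425647 147.09534612]
0.023 [370.05236442 145.59236074]
0.032 [370.32066452 142.87025488]
shift [ 164.9 -541.8    1.5] turn [ 3.000e-03  1.000e-03 -1.216e+00] pos [ 0.5036 -0.3889  0.1429] j6 0.37
```

The nut's top ring is level and centred at (370,143), where a seated nut projects. Now the grip, approached from above with the same yaw.

```bash
python3 -m pendant '[[[8,-25,0],[0,0,0],-0.3],[[20,-63,0],[0,0,0],-0.3],[[32,-102,0],[0,0,0],-0.3],[[44,-141,0],[0,0,0],-0.3],[[56,-180,0],[0,0,0],-0.3],[[68,-219,0],[0,0,0],-0.3],[[80,-258,0],[0,0,0],-0.3],[[92,-297,0],[0,0,0],-0.3],[[104,-336,0],[0,0,0],-0.3],[[116,-375,0],[0,0,0],-0.3],[[128,-414,0],[0,0,0],-0.3],[[138,-450,0],[0,0,0],-0.3]]';python3 -m pendant '[[[12,-36,0],[0,0,0],-0.3],[[22,-70,0],[0,0,0],-0.3],[[27,-88,0],[0,0,0],-0.3],[[27,-91,0],[0,0,0],-0.3],[[27,-91,0],[0,0,0],-0.3],[[27,-91,0],[0,0,0],-0.3]]';python3 -c "
from h import *
rel(.4705,.1765,.026,np.radians(-70))"
```

```text
t: 23.22
position: [0.4739, 0.084, 0.139]
tcp_rot: [-3.091, -0.555, 0.006]
contact_force: [0.6, -0.3, 0.7]
width: 0.0598
grasp_force: 0.0
t: 23.72
position: [0.4689, 0.1756, 0.1399]
tcp_rot: [3.092, 0.554, -0.004]
contact_force: [-0.6, -0.7, -0.3]
width: 0.0598
grasp_force: 0.0
shift [  2.1  -0.3 113.9] turn [-0.     0.003  0.006] pos [0.4689 0.1756 0.1399] j6 1.33
```

```bash
python3 -m pendant '[[[2,0,15],[0,0,0],-0.3],[[2,0,32],[0,0,0],-0.3],[[2,0,48],[0,0,0],-0.3],[[2,0,58],[0,0,0],-0.3],[[2,0,66],[0,0,0],-0.3],[[2,0,72],[0,0,0],-0.3]]';python3 -m pendant '[[[0,0,10],[0,0,0],-0.3],[[0,0,25],[0,0,0],-0.3],[[0,0,36],[0,0,0],-0.3],[[0,0,42],[0,0,0],-0.3],[[0,0,42],[0,0,0],-0.3],[[0,0,42],[0,0,0],0.1],[[0,0,42],[0,0,0],0.3],[[0,0,42],[0,0,0],1],[[0,0,42],[0,0,0],1],[[0,0,42],[0,0,0],1]]' 20
```

```text
t: 24.22
position: [0.4715, 0.1762, 0.0683]
tcp_rot: [3.093, 0.552, -0.002]
contact_force: [-0.3, 0.2, 0.1]
width: 0.0596
grasp_force: 0.0
t: 25.05
position: [0.4722, 0.1772, 0.0278]
tcp_rot: [3.092, 0.554, 0.002]
contact_force: [0.3, 0.3, 0.9]
width: 0.0305
grasp_force: 20.0
```

Grip held at 30.5 mm. The other three are in, so carry it to the grey socket.

```bash
python3 -m pendant '[[[0,0,-12],[0,0,0],1],[[0,0,-40],[0,0,0],1],[[0,0,-75],[0,0,0],1],[[-1,15,-95],[0,0,0],1],[[-3,45,-100],[0,0,0],1],[[-6,83,-100],[0,0,0],1],[[-9,122,-100],[0,0,0],1],[[-11,161,-100],[0,0,0],1],[[-14,200,-100],[0,0,0],1],[[-17,239,-100],[0,0,0],1],[[-19,278,-100],[0,0,0],1],[[-22,316,-100],[0,0,0],1]]' 30;python3 -m pendant '[[[-3,38,0],[0,0,0],1],[[-6,76,0],[0,0,0],1],[[-8,114,0],[0,0,0],1],[[-11,152,0],[0,0,0],1],[[-13,186,0],[0,0,0],1],[[-15,212,0],[0,0,0],1],[[-15,224,5],[0,0,0],1],[[-15,226,20],[0,0,0],1],[[-15,226,32],[0,0,0],1],[[-15,226,36],[0,0,0],1],[[-15,226,36],[0,0,0],1],[[-15,226,36],[0,0,0],1]]'
python3 - <<'E'
from h import *
s=bot.sense();print(s['width'],s['tcp_rot'])
rel(.6225,-.3445,.047,np.radians(-70))
p=s['position'];d=capture('side')
# grip black mask vs. prediction, bottom end
v=cv2.cvtColor(d['img'],cv2.COLOR_RGB2HSV)[...,2]
for y in range(100,150,2):print(y,' '.join('%3d'%t for t in v[y,312:346:1]))
u=p[2]-.0418
for z in(u,u+.04):print('grip pred',proj(d,[[p[0],p[1],z]])[0],proj(d,[[p[0]+.0155*.93,p[1]+.0155*.36,z]])[0],proj(d,[[p[0]-.0155*.93,p[1]-.0155*.36,z]])[0])
print('bore',proj(d,[[.6225,-.3445,.037]])[0])
E
```

```text
t: 26.05
position: [0.5611, -0.1289, 0.1273]
tcp_rot: [3.092, 0.554, 0.001]
contact_force: [0.0, 0.7, 0.2]
width: 0.0306
grasp_force: 30.0
t: 27.05
position: [0.6249, -0.3424, 0.0904]
tcp_rot: [-3.091, -0.556, 0.002]
contact_force: [0.7, -0.4, 0.1]
width: 0.0306
grasp_force: 30.0
0.030555369626765982 [-3.09051789e+00 -5.56064549e-01  1.74350957e-03]
shift [-3.   1.2 43.4] turn [-0.002  0.001  0.007] pos [ 0.6249 -0.3424  0.0904] j6 0.54
100  84  87  83  82  71  71  76  72  77  77  76  74  73  83  90  97  91  92  91  89  83  82  79  85  89  88  93 101 102 111 112 111 104  98
102  75  83  77  80  76  81  78  82  80  76  80  76  79  90  93  92  92  95  91  90  79  70  77  83  89 102 107 111 111 113 104 105  99 101
104  65  64  71  70  72  70  72  73  71  74  74  82  72  80  93  92  86  96  95  88  69  43  67  84  97 105 111 114 117 117 107 103  89  96
106 124 119 118 116 110  94  95  89  88  77  81  81  68  79  95  90  89  94  90  89  68  36  63  82  90  97  96  99 105 108 111 109  98  99
108 131 133 131 129 130 134 133 140 132 128 123 115  88  81  92  96  95  90  94  95  65  29  69  79
[... 2361 characters left out ...]
 76  78  75  92  92  92 139 206 238 245 245 243 241 236 228
144  43  65 118 135 127 111 105  93  89  93  96  92  88  90  91  89  94  87  93  94  93  96  97  97  94 111 183 230 241 224 203 190 196 198
146  41  67 116 140 140 131 105  82  73  75  77  74  77  76  76  74  73  75  72  78  77  81  80  75  73  99 178 231 243 237 218 177 142 160
148  61  69 116 137 136 121  96  73  73  75  67  74  73  74  70  70  77  74  74  77  70  69  70  72  66  85 133 200 231 244 244 236 225 213
grip pred [327.66127679 136.96812885] [322.51487715 136.89030313] [332.80572067 137.04561908]
grip pred [328.11904922 124.39588404] [322.87956616 124.31412533] [333.35651051 124.47722419]
bore [328.51521647 140.40591304]
```

The grip's bottom shows at about (328,134.5), a few pixels above the prediction. Recheck settled, with full tip projection and the top view.

```bash
python3 -m pendant '[[[0,0,0],[0,0,0],1],[[0,0,0],[0,0,0],1],[[0,0,0],[0,0,0],1]]'
python3 - <<'E'
from h import *
s=bot.sense();p=s['position'];R=Ro.from_rotvec(s['tcp_rot']).as_matrix();print(p)
d=capture('side')
v=cv2.cvtColor(d['img'],cv2.COLOR_RGB2HSV)[...,2]
print('col328',v[114:146,328])
pr=lambda *L:np.round(proj(d,[p+R@np.array(L)])[0],1)
print('near tip outer',pr(.01,-.033,-.014),pr(-.01,-.033,-.014),'inner',pr(0,-.0155,-.014))
print('grip bottom near edge',pr(0,-.0155,.0418-.014+0.0),pr(0,0,.0278))
o=-d['R'].T@d['t']
for row,dy in((123,.0335),(134.5,.0155)):
    q=ray(d,[(328,row)],0)[0]-o
    X=o+q*((p[1]+dy*.94-o[1])/q[1]);print(row,np.round(X,4))
c=capture('top');w=cv2.cvtColor(c['img'],cv2.COLOR_RGB2HSV)
print('socket px',proj(c,[[.6214,-.3449,.037]])[0],w[165:185:3,418:444:2,2])
E
```

```text
t: 27.35
position: [0.6257, -0.344, 0.0921]
tcp_rot: [3.091, 0.555, 0.001]
contact_force: [-1.2, 0.9, -1.0]
width: 0.0306
grasp_force: 30.0
[ 0.62567261 -0.34402395  0.09205369]
col328 [ 97  89  92  88  92  95  98  85  53  30  29  27  24  28  34  23  30  14
  22  73 129 139 129 103  88  79  73  69  75  82  91  85]
near tip outer [325.  122.7] [332.  122.8] inner [328.4 120.5]
grip bottom near edge [327.9 133.9] [327.8 131.9]
123 [ 0.6154 -0.3125  0.1053]
134.5 [ 0.6198 -0.3295  0.0626]
socket px [429.97867037 173.66210796] [[135 147 153 157 163 169 171 177 178 179 181 183 186]
 [145 154 164 167 170 174 172 179 179 180 180 184 182]
 [156 163 163 170 176 175 179 177 181 183 185 183 185]
 [161 168 172 175 176 179 182 183 186 186 185 184 184]
 [166 172 176 176 179 181 185 188 184 183 182 189 185]
 [172 180 179 182 183 182 184 187 186 185 185 180 184]
 [181 181 180 183 184 183 186 184 185 184 183 184 184]]
```

My earlier prediction used the wrong underside formula. The corrected near edge (row 133.9) matches the picture, so the underside is at z ≈ 0.064 over the bore. Shift −2 mm in x and lower.

```bash
python3 -m pendant '[[[-2,-1,6],[0,0,0],1],[[-2,-1,14],[0,0,0],1],[[-2,-1,21],[0,0,0],1],[[-2,-1,26],[0,0,0],1],[[-2,-1,30],[0,0,0],1],[[-2,-1,33],[0,0,0],1],[[-2,-1,33],[0,0,0],1]]'
```

```text
t: 28.03
position: [0.6226, -0.3434, 0.057]
tcp_rot: [-3.091, -0.554, 0.002]
contact_force: [0.7, 0.5, 0.0]
width: 0.0304
grasp_force: 30.0
```

The underside is about 8 mm inside the bore with no contact. Continue to the floor.

```bash
python3 -m pendant '[[[0,0,3],[0,0,0],1],[[0,0,6],[0,0,0],1],[[0,0,9],[0,0,0],1],[[0,0,10],[0,0,0],1],[[0,0,10],[0,0,0],1],[[0,0,10],[0,0,0],1]]'
```

```text
t: 28.53
position: [0.6231, -0.3438, 0.0482]
tcp_rot: [-3.092, -0.554, -0.0]
contact_force: [-0.3, -0.2, -0.3]
width: 0.0302
grasp_force: 30.0
```

```bash
python3 -m pendant '[[[0,0,1],[0,0,0],1],[[0,0,2],[0,0,0],1],[[0,0,2.5],[0,0,0],1],[[0,0,2.5],[0,0,0],1]]';  python3 -m pendant '[[[0,0,0],[0,0,0],0.25],[[0,0,0],[0,0,0],0.1],[[0,0,0],[0,0,0],0],[[0,0,0],[0,0,0],-0.1],[[0,0,-10],[0,0,0],-0.1],[[0,0,-35],[0,0,0],-0.1],[[0,0,-70],[0,0,0],-0.1],[[0,0,-105],[0,0,0],-0.1],[[0,0,-125],[0,0,0],-0.1],[[0,0,-125],[0,0,0],-0.1]]'
python3 - <<'E'
from h import *
d=capture('side');v=cv2.cvtColor(d['img'],cv2.COLOR_RGB2HSV)[...,2]
for y in range(100,150,3):print(y,v[y,318:340])
for z in(.037,.111):print(proj(d,[[.6235,-.344,z]])[0])
E
```

```text
t: 28.87
position: [0.623, -0.3437, 0.0455]
tcp_rot: [-3.092, -0.554, 0.0]
contact_force: [-0.1, 1.1, -0.6]
width: 0.0306
grasp_force: 30.0
t: 29.7
position: [0.6261, -0.3461, 0.1793]
tcp_rot: [3.083, 0.553, 0.013]
contact_force: [0.9, -0.3, 0.5]
width: 0.0503
grasp_force: 0.0
100 [73 78 80 80 75 79 71 69 69 66 64 68 72 81 84 83 80 86 79 82 91 95]
103 [ 72  73  69  68  78  81  84  79  81  85  88  86  77  76  79  80  78  83
  86 103 107 113]
106 [97 90 85 82 74 77 73 74 74 67 81 75 77 75 76 74 78 84 85 90 94 95]
109 [129 123 126 127 121 128 124 127 126 129 131 127 131 123 120 115 114 110
 107 105  95  90]
112 [124 128 121 124 126 123 122 123 123 126 127 124 129 132 129 130 136 130
 131 131 129 127]
115 [139 139 141 139 136 135 133 136 137 142 130 132 125 126 121 124 125 124
 124 124 127 127]
118 [141 148 149 148 151 147 143 119  79  53  57  52  50  52  58  76 113 131
 128 127 129 127]
121 [144 141 145 145 143 142 136 100  48  25  33  24  29  30  14  57 112 132
 133 132 133 135]
124 [142 140 141 142 144 137 105  49  32  24  26  26  17  21  23  58 117 131
 133 129 128 129]
127 [126 130 134 136 142 141 107  47  32  29  30  29  31  23  22  58 116 134
 137 130 133 132]
130 [137 142 137 140 142 139 106  45  22  29  35  22  16  26  15  62 115 135
 143 138 139 142]
133 [138 137 139 145 145 143 106  46  24  21  25  27  24  24  14  55 108 127
 127 130 125 126]
136 [ 73  84  94 103 107 101  78  46  30  33  29  33  22  24  53 107 130 135
 132 129 124 124]
139 [ 81  92  90  91  88  78  55  29  27  18  25  22  30  28  29  59 107 139
 149 142 114  87]
142 [ 91  94  92  91  84  71  51  39  33  29  30  39  27  33  47  60  90 105
 121 149 209 236]
145 [ 96  82  77  81  87  85  80  84  87  90 101 102  93  94  93  84  89  83
  80 103 173 227]
148 [ 93  73  72  73  72  72  73  71  72  72  71  74  73  63  67  73  74  67
  68  86 161 224]
[328.14799153 140.41472229]
[329.01944997 117.05174037]
```

The grip stands upright in the bore, with its top at row 117.5 against 117.05 predicted for seated. The hand is clear, so hand in.

```bash
python3 -m pendant '[[[0,0,0],[0,0,0],-0.1],[[0,0,0],[0,0,0],-0.1],[[0,0,0],[0,0,0],-0.1]]'; python3 -c "
from plant import job
print(job.sign_off())"
```

```text
t: 30.0
position: [0.622, -0.343, 0.1681]
tcp_rot: [-3.089, -0.554, 0.004]
contact_force: [-0.5, 0.1, 0.5]
width: 0.0503
grasp_force: 0.0
the job is handed in; nothing more can be done
None
```

The handwheel, washer and nut are in their places and the grip went upright into its socket last; the hand is open and clear, and I handed the job in at 30 s (no verdict came back).

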